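# Show what is left in the biscuit tin

### The job

The baker wants to see how many biscuits are left: press the lever paddle of the biscuit tin all the way down with the fingertips so that its linked lid stands fully open, and hold it there for about three seconds. Then let the lever up slowly all the way, so that the lid comes down shut without slamming, and move clear. Work the lid by its lever only, and leave the cutters and the spoons in the drawer lying where they are.

Things in the scene. Friction and masses are not known exactly. Their poses are not given: they have to be found in the camera images.
- drawer: Open duck-egg blue pine drawer clamped to the table; fixed. 420 (x) x 540 (y) x 60 mm high outside, walls 10 mm, floor 10 mm thick; a front panel 75 mm high with two brass cup pulls stands on its +x side, an iron clamp 145 mm high on its +y wall. Origin: centre of its underside, z up.
- tin: Faded red biscuit tin with a cream band, fixed in the drawer. 170 (its x) x 130 (its y) x 95 mm high, lid about 6 mm more. Origin: centre of its underside, on the drawer's floor; z up. The lid is hinged at the +x end, the lever paddle sticks out at the -x end (in front), nearer the -y side. A steel lever bar runs along the outside of the -y wall, up to 90 mm from the tin's middle plane.
- tin_lid: The tin's flat red lid, 178 x 138 x 6 mm. Origin on the hinge line, at the middle of the tin's upper +x edge, 95 mm above the tin's underside; same axes as the tin when shut, the lid reaching 174 mm towards its own -x. It tilts about its y axis by up to 1.05 rad (60 degrees) when open, its front edge rising. It weighs about 0.2 kg, is driven by the lever (3.5 times the lever's angle), and falls shut by its own weight, fast, if the lever is let go.
- lever (a joint): Lever angle in rad: 0 with the lid shut (paddle level and up), 0.30 at the stop with the lid fully open. Pivot 140 mm behind the paddle point, towards the tin's +x, and 8 mm below it. Pressing takes about 3 to 8 N at the paddle; it follows the fingers up again under the weight of the lid. No latch: it stays down only while held. 1 mm at the paddle turns the lid by about 0.025 rad.
- paddle (a point): Middle of the upper face of the lever's ribbed steel paddle, a plate 48 mm (tin's x) x 56 mm (tin's y) x 8 mm. At rest 66 mm above the tin's underside, at tin x = -185 mm, y = -55 mm, its near edge 76 mm in front of the tin's wall; fully pressed this point is about 42 mm lower, and the paddle is then tilted 0.30 rad. Free space below it.
- snowflake: Loose tin six-pointed snowflake cutter lying flat, 76 mm across, 24 mm high, 50 g. Origin: centre of its underside. To be left alone.
- doughnut: Loose chrome doughnut cutter, a ring 72 mm across and 30 mm high with a small ring inside and a handle bow up to 53 mm high, 80 g. Origin: centre of its underside. To be left alone.
- spoons: Loose set of three brass measuring spoons fanned from one rivet, about 110 x 55 mm, 13 mm high, 70 g. Origin: near the middle of the set, underside; bowls towards its +x. To be left alone.

How it is judged:
By the outcome, as a careful person would: the job done as asked, in the order asked, and still so for the second after the job is handed in, with the robot touching nothing.
It also fails if it takes over 48 s, if anything falls off the work surface, if the arm or the gripper's body presses on something with over 40 N, if the wrist force passes 120 N, or if a joint passes its speed limit or range.

### The arm

A 7-joint arm with a two-finger parallel gripper is mounted at the origin on the work surface. World frame = base frame: x ahead of the robot, y to its left, z up, the work surface at z = 0. Lengths are in m, angles in rad, forces in N, time in s.
With the tool pointing down it reaches from about 0.35 to 0.9 m from the base axis. Payload 7.2 kg.
Tool frame: the origin (TCP) lies at the very end of the fingers, on their centre line; the grasp point (between the pads) lies 19 mm behind it; x points along the fingers, z is the direction in which the jaws open and shut, and the axes are right-handed (so a half turn about x gives the same grasp; the last joint's range is limited). The gripper opens to 88 mm and grips with 3 to 60 N. Pads are 20 mm wide; open, the fingers measure 115 mm over their backs; the gripper's body (75 mm by 178 mm) begins 61 mm behind the grasp point.
Start: joints at [-1.334, 0.411, -0.013, 1.596, 0.006, 1.134, -0.082], TCP at [0.188, 0.596, 0.223] pointing down, gripper open.
Joint ranges: [-2.95, 2.95], [-0.29, 1.99], [-1.47, 1.44], [0.14, 2.54], [-1.03, 4.17], [0.13, 1.85], [-2.86, 2.86]. Speed limits (rad/s): [2.39, 2.39, 3.01, 3.01, 3.14, 3.14, 3.14].

### API

Orientations are given as a unit quaternion [x, y, z, w].
In Python, from bench import readout, get_image, ticket gives the robot as it stands.
- The arm moves only by the shell command python3 -m creep 'ROWS' [FORCE]. ROWS is JSON, a list of rows, each an object of numbers: "ax", "ay", "az": the turn, a rotation vector about the tool's x, y, z in degrees; "tx", "ty", "tz": the shift along the tool's x, y, z in m; "grip": the finger opening in m, from 0 to 0.0878. In form: [{"ax": .., "ay": .., "az": .., "tx": .., "ty": .., "tz": .., "grip": ..}, ...]. A call has 1 to 8 rows; each row is the pose to reach, as a shift and turn from the pose commanded when the call began, along the tool's axes at that moment; what a row does not reach only later rows make up. A row lasts 1/12 s, in which the tool goes at most 41.7 mm and 7.16 degrees, less where a joint would pass 70% of its speed; a pose out of reach is approached as far as the arm can. A call with a gripper value outside its range is refused whole. The fingers move at their own pace and stop on an object; FORCE is the grip in N (left out, the last holds). Time passes only in rows, so rows that repeat a pose let the fingers close. It gives the time, the measured TCP pose, the force and the opening at its end, in the units of the state.
- readout.sense(): the state, without advancing time (a new reading comes with each control period).
- get_image(name): name is "scene" or "top" or "wrist"; returns a dict with "image" (384x512x3 uint8, red, green, blue), "fx", "fy", "cx", "cy" (pixels), "rvec" (rotation vector, rad) and "tvec" (3), from world to camera coordinates, as OpenCV has them; the wrist camera has in their place "hand_eye" (4x4, takes a point from camera to tool coordinates, whose origin is the TCP and whose axes are the tool frame's). Camera axes: x right, y down, z forward; pixel columns grow to the right and rows downward; lengths in m; the calibration is good to about 2 mm. A picture is of the moment at which its call begins: read the wrist's pose just before it. There is no depth.
- ticket.finish_job(): hands the job in, once; it reports no verdict.
The state is a dict: "time": time; "joint_positions": joint angles; "dq": joint speeds; "effort": joint torques, N m; "eef_pos": TCP position; "eef_rot": TCP orientation; "wrist_force": force on the tool from outside, world axes, zero at the start; "wrist_torque": the same for the moment, N m; "opening": opening from 0.0 (shut) to 1.0 (fully open).
Only numpy, scipy, OpenCV 4.12 (cv2) and the standard library are available. Lean on these libraries where they do the work, as an engineer would, in place of code of your own. Each camera call takes 0.05 s, during which the arm holds its last target.

## Working session

There is one attempt and no reset: what is moved stays moved. The work goes in short steps, Python scripts to look and compute and a shell command to move; the robot and the scene stay as the last step left them, time stands still between calls to the robot, and variables do not carry over. Pictures are saved under pics/ and viewed, and the job is handed in when it is done.

```bash
ls; mkdir -p pics; python3 - <<'E'
from bench import readout,get_image
import cv2,numpy as np
print(readout.sense())
for n in ["scene","top"]:
    d=get_image(n); cv2.imwrite(f"pics/{n}0.png",d["image"][:,:,::-1])
    print(n,d["fx"],d["fy"],d["cx"],d["cy"],d["rvec"],d["tvec"])
E
```

```text
pics
{'time': 0.0, 'joint_positions': array([-1.33419829,  0.41191539, -0.01269961,  1.59701517,  0.0055776 ,
        1.13429666, -0.08219858]), 'dq': array([-0.00142501,  0.00010318, -0.0005711 ,  0.00198082, -0.00025666,
        0.00143866, -0.00051593]), 'effort': array([-1.30905410e-03, -5.87952161e+01,  6.41382728e-01, -2.91070354e+01,
       -5.37480600e-02,  1.84498122e-02,  1.33792569e-04]), 'eef_pos': array([0.18745422, 0.59570842, 0.2218113 ]), 'eef_rot': array([-0.41866304,  0.57054307,  0.41793952,  0.56967396]), 'wrist_force': array([-0.74202832, -0.12702577,  0.07643974]), 'wrist_torque': array([-0.04498922,  0.03846584,  0.00563212]), 'opening': 0.9988846763186898}
scene 482.9813851489667 482.9813851489667 260.57353756354513 197.50381810734703 [ 1.97973383  1.58148945 -0.56111907] [-0.1259599  -0.33463529  1.33560306]
top 460.93905561163524 460.93905561163524 248.3025175445414 189.6471807595696 [ 2.19564207 -2.14229021  0.08218234] [0.0093332  0.51615947 0.96690637]
```

View pics/scene0.png

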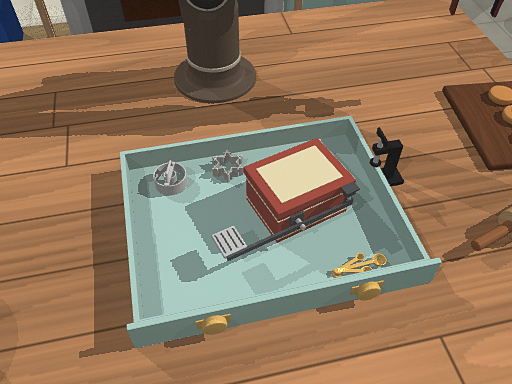

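View pics/top0.png

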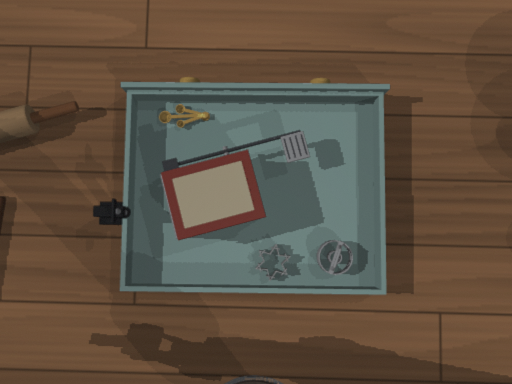

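The scene view shows the tin at about (300,185) with its paddle at (229,241). In the top view the lid is at (213,195), the paddle at (295,147), the spoons at (187,117), the snowflake at (273,262) and the doughnut at (336,257). I'll zoom in to get the corners.

```bash
python3 - <<'E'
import cv2
a=cv2.imread("pics/top0.png")[90:250,150:350]; cv2.imwrite("pics/tz.png",cv2.resize(a,None,fx=4,fy=4,interpolation=cv2.INTER_CUBIC)[:600])
a=cv2.imread("pics/scene0.png")[130:280,200:400]; cv2.imwrite("pics/sz.png",cv2.resize(a,None,fx=4,fy=4,interpolation=cv2.INTER_CUBIC))
E
```

```text
(no output)
```

View pics/tz.png

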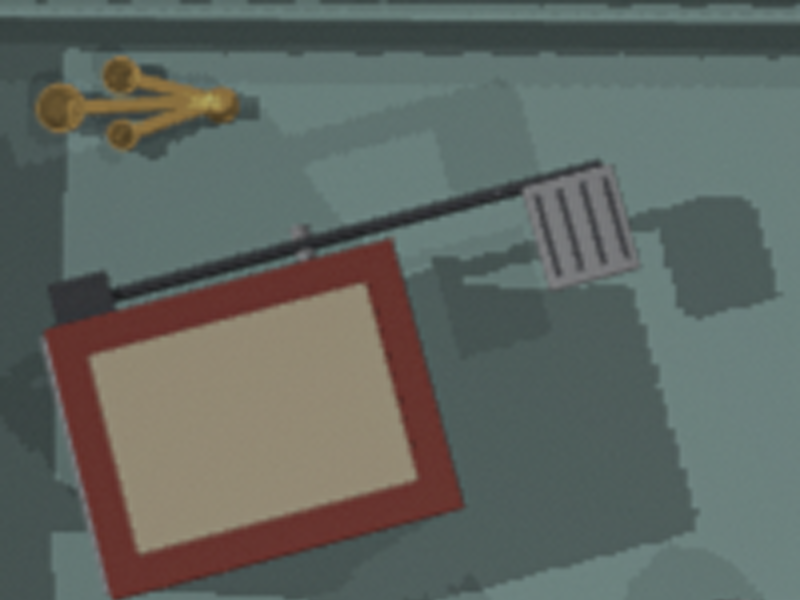

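View pics/sz.png

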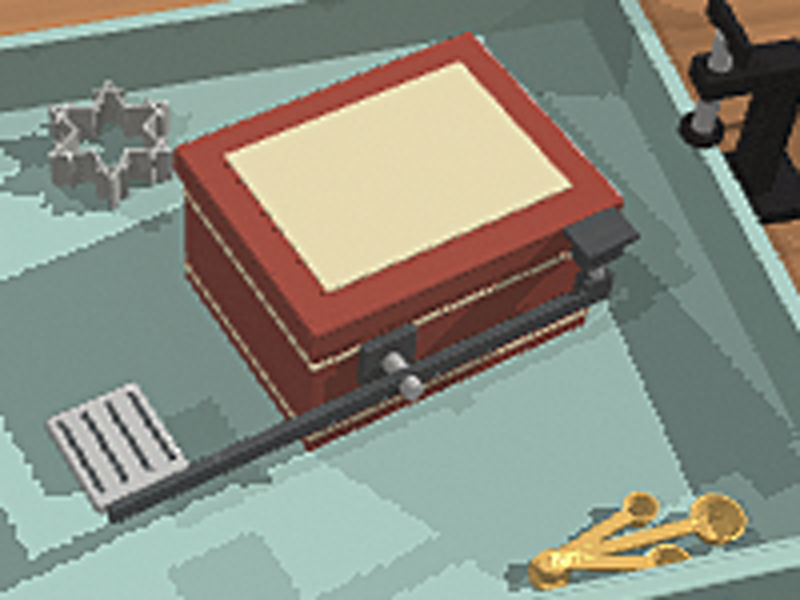

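```bash
cat > h.py <<'E'
import numpy as np,cv2
from scipy.optimize import least_squares
from scipy.spatial.transform import Rotation as R
CAM={"scene":(482.9813851,260.5735,197.5038,[1.97973383,1.58148945,-0.56111907],[-0.1259599,-0.33463529,1.33560306]),
"top":(460.939,248.3025,189.6472,[2.19564207,-2.14229021,0.08218234],[0.0093332,0.51615947,0.96690637])}
def proj(n,P):
    f,cx,cy,r,t=CAM[n]; return cv2.projectPoints(np.array(P,float).reshape(-1,1,3),np.array(r),np.array(t),np.array([[f,0,cx],[0,f,cy],[0,0,1]]),None)[0].reshape(-1,2)
def tinw(p,P): # p=x,y,z,yaw
    return np.array(P)@R.from_euler('z',p[3]).as_matrix().T+np.array(p[:3])
E
cat > fit.py <<'E'
from h import *
lid=np.array([[-174,-69,101],[-174,69,101],[4,-69,101],[4,69,101]])/1e3+[.085,0,0]
pad=np.array([[-161,-83,66],[-209,-83,66],[-209,-27,66],[-161,-27,66]])/1e3
L=np.vstack([lid,pad])
tz=np.array([(393,240),(463,506),(44,335),(113,598),(525,190),(612,165),(638,266),(555,289)])/4-.375+[150,90]
sz=np.array([(315,338),(175,153),(622,203),(475,35),(188,467),(105,508),(47,420),(130,383)])/4-.375+[200,130]
def f(p): 
    W=tinw(p,L); return np.r_[proj("top",W)-tz,proj("scene",W)-sz].ravel()
best=min((least_squares(f,[.6,0,.01,y],x_scale=[.1,.1,.1,1]) for y in np.arange(-3,3.2,1)),key=lambda s:s.cost)
print(best.x,best.cost); print(f(best.x).reshape(-1,2).round(1))
p=best.x
print("paddle",tinw(p,[[-.185,-.055,.066]]),"pivot",tinw(p,[[-.045,-.055,.058]]))
E
python3 fit.py
```

```text
[0.4972726  0.09080644 0.00901999 1.8551287 ] 12.817553638689894
[[-0.6 -0.6]
 [ 0.1  0.5]
 [-0.6 -1.3]
 [-0.9  1.1]
 [-1.2 -0.5]
 [-0.4 -0.2]
 [ 0.4  0.6]
 [-1.5  0.8]
 [-0.7  0.7]
 [-0.8 -0.9]
 [ 0.9 -0.1]
 [-1.4 -0.7]
 [ 0.4  0.5]
 [-2.3  1. ]
 [-1.2  0.7]
 [ 0.9 -0.1]]
paddle [[ 0.60195989 -0.07133723  0.07501999]] pivot [[0.56268756 0.06304165 0.06701999]]
```

Both views agree to about 1–2 px. The paddle is at about (0.602, -0.071, 0.075) and the tin's yaw is 106°. Next I'll work out the approach.

```bash
cat > go.py <<'E'
import sys
from h import *
from bench import readout
s=readout.sense(); Rt=R.from_quat(s["eef_rot"]); p=s["eef_pos"]
print("t",round(s["time"],2),"pos",p.round(4),"F",s["wrist_force"].round(1),"open",round(s["opening"],3))
print("tool axes (cols x,y,z)\n",Rt.as_matrix().round(3))
tgt=np.array([float(v) for v in sys.argv[1:4]])
yaw=1.8551
zc=np.array([-np.sin(yaw),np.cos(yaw),0]) # tin y
if zc@Rt.as_matrix()[:,2]<0: zc=-zc
x=np.array([0,0,-1.]); G=R.from_matrix(np.c_[x,np.cross(zc,x),zc])
print("shift tool",Rt.inv().apply(tgt-p).round(4),"rotvec deg",np.degrees((Rt.inv()*G).as_rotvec()).round(2))
E
python3 go.py .602 -.071 .20
```

```text
t 0.1 pos [0.1875 0.5957 0.2219] F [ 0.  -0.5  0.1] open 0.997
tool axes (cols x,y,z)
 [[-0.    -0.954  0.3  ]
 [-0.001  0.3    0.954]
 [-1.    -0.    -0.001]]
shift tool [ 0.0227 -0.5955 -0.5116] rotvec deg [ 5.625e+01 -7.000e-02  5.000e-02]
```

```bash
python3 -m creep '[{"ty":-0.020,"tz":-0.017,"ax":2,"grip":0},{"ty":-0.045,"tz":-0.038,"ax":4,"grip":0},{"ty":-0.070,"tz":-0.060,"ax":6.5,"grip":0},{"ty":-0.095,"tz":-0.081,"ax":9,"grip":0},{"ty":-0.120,"tz":-0.103,"ax":11.5,"grip":0},{"ty":-0.145,"tz":-0.124,"ax":14,"grip":0},{"ty":-0.170,"tz":-0.146,"ax":16.5,"grip":0},{"ty":-0.195,"tz":-0.167,"ax":19,"grip":0}]' 20; python3 go.py .602 -.071 .20
```

```text
t 0.1 pos [0.1875 0.5957 0.2219] F [ 0.  -0.5  0.1] open 0.997
tool axes (cols x,y,z)
 [[-0.    -0.954  0.3  ]
 [-0.001  0.3    0.954]
 [-1.    -0.    -0.001]]
shift tool [ 0.0227 -0.5955 -0.5116] rotvec deg [ 5.625e+01 -7.000e-02  5.000e-02]$[0]: bad value
```

```bash
python3 -m creep '[{"ax":2,"ay":0,"az":0,"tx":0,"ty":-0.020,"tz":-0.017,"grip":0.0},{"ax":4,"ay":0,"az":0,"tx":0,"ty":-0.045,"tz":-0.038,"grip":0.0},{"ax":6.5,"ay":0,"az":0,"tx":0,"ty":-0.070,"tz":-0.060,"grip":0.0},{"ax":9,"ay":0,"az":0,"tx":0,"ty":-0.095,"tz":-0.081,"grip":0.0},{"ax":11.5,"ay":0,"az":0,"tx":0,"ty":-0.120,"tz":-0.103,"grip":0.0},{"ax":14,"ay":0,"az":0,"tx":0,"ty":-0.145,"tz":-0.124,"grip":0.0},{"ax":16.5,"ay":0,"az":0,"tx":0,"ty":-0.170,"tz":-0.146,"grip":0.0},{"ax":19,"ay":0,"az":0,"tx":0,"ty":-0.195,"tz":-0.167,"grip":0.0}]' 20; python3 go.py .602 -.071 .20
```

```text
time: 0.77
eef_pos: [0.3239, 0.3766, 0.2224]
eef_rot: [-0.318, 0.632, 0.318, 0.632]
wrist_force: [0.1, -0.2, -0.5]
opening: 0.433
t 0.77 pos [0.3239 0.3766 0.2224] F [ 0.1 -0.2 -0.5] open 0.433
tool axes (cols x,y,z)
 [[-0.    -0.803  0.596]
 [-0.     0.596  0.803]
 [-1.     0.    -0.   ]]
shift tool [ 0.0225 -0.4901 -0.1936] rotvec deg [ 3.712e+01 -3.000e-02  0.000e+00]
```

```bash
python3 -m creep '[{"ax":2.3,"ay":0,"az":0,"tx":0,"ty":-0.031,"tz":-0.012,"grip":0.0},{"ax":4.6,"ay":0,"az":0,"tx":0,"ty":-0.062,"tz":-0.024,"grip":0.0},{"ax":7,"ay":0,"az":0,"tx":0,"ty":-0.093,"tz":-0.036,"grip":0.0},{"ax":9.3,"ay":0,"az":0,"tx":0,"ty":-0.124,"tz":-0.048,"grip":0.0},{"ax":11.6,"ay":0,"az":0,"tx":0,"ty":-0.155,"tz":-0.060,"grip":0.0},{"ax":14,"ay":0,"az":0,"tx":0,"ty":-0.186,"tz":-0.072,"grip":0.0},{"ax":16.3,"ay":0,"az":0,"tx":0,"ty":-0.217,"tz":-0.085,"grip":0.0},{"ax":18.5,"ay":0,"az":0,"tx":0,"ty":-0.245,"tz":-0.097,"grip":0.0}]'; python3 go.py .602 -.071 .20
```

```text
time: 1.43
eef_pos: [0.4635, 0.1527, 0.2226]
eef_rot: [-0.212, 0.675, 0.212, 0.675]
wrist_force: [0.4, 0.4, 0.0]
opening: 0.005
t 1.43 pos [0.4635 0.1527 0.2226] F [0.4 0.4 0. ] open 0.005
tool axes (cols x,y,z)
 [[-0.    -0.572  0.82 ]
 [-0.     0.82   0.572]
 [-1.    -0.    -0.   ]]
shift tool [ 0.0226 -0.2627 -0.0143] rotvec deg [ 1.86e+01 -0.00e+00  1.00e-02]
```

```bash
python3 -m creep '[{"ax":2.5,"ay":0,"az":0,"tx":0,"ty":-0.036,"tz":-0.002,"grip":0.0},{"ax":5,"ay":0,"az":0,"tx":0,"ty":-0.074,"tz":-0.004,"grip":0.0},{"ax":7.5,"ay":0,"az":0,"tx":0,"ty":-0.112,"tz":-0.006,"grip":0.0},{"ax":10,"ay":0,"az":0,"tx":0,"ty":-0.150,"tz":-0.008,"grip":0.0},{"ax":12.5,"ay":0,"az":0,"tx":0.004,"ty":-0.188,"tz":-0.010,"grip":0.0},{"ax":15,"ay":0,"az":0,"tx":0.010,"ty":-0.224,"tz":-0.012,"grip":0.0},{"ax":17,"ay":0,"az":0,"tx":0.016,"ty":-0.250,"tz":-0.0135,"grip":0.0},{"ax":18.6,"ay":0,"az":0,"tx":0.0225,"ty":-0.263,"tz":-0.0143,"grip":0.0}]'; python3 go.py .602 -.071 .10
python3 - <<'E'
from bench import get_image
import cv2
for n in ["scene","top"]:
    cv2.imwrite(f"pics/{n}1.png",get_image(n)["image"][:,:,::-1])
E
```

```text
time: 2.1
eef_pos: [0.603, -0.0728, 0.1996]
eef_rot: [-0.1, 0.7, 0.098, 0.7]
wrist_force: [-0.4, 0.1, -0.1]
opening: 0.009
t 2.1 pos [ 0.603  -0.0728  0.1996] F [-0.4  0.1 -0.1] open 0.009
tool axes (cols x,y,z)
 [[ 0.    -0.278  0.961]
 [-0.002  0.961  0.278]
 [-1.    -0.002 -0.   ]]
shift tool [ 0.0996  0.0022 -0.0005] rotvec deg [-0.17 -0.02  0.11]
```

View pics/scene1.png

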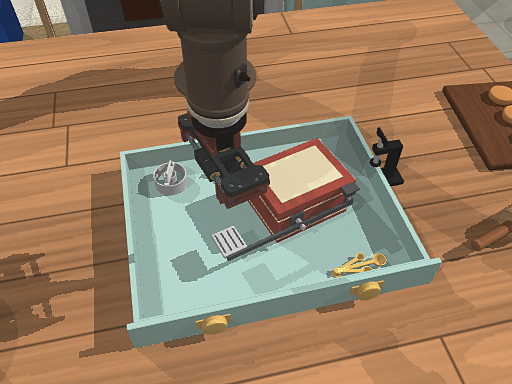

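View pics/top1.png

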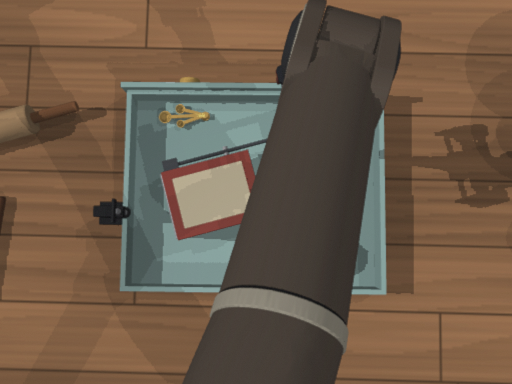

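The scene view shows the gripper at about (230,175), between the camera and the tin. I can't see the fingertips clearly, so I'll check the projection and the wrist view.

```bash
python3 - <<'E'
from h import *
from bench import get_image,readout
s=readout.sense(); p=s["eef_pos"]; Rt=R.from_quat(s["eef_rot"])
print("tcp in scene",proj("scene",[p,p+[0,0,.08]]), "top",proj("top",[p]))
d=get_image("wrist"); im=d["image"][:,:,::-1].copy()
H=np.array(d["hand_eye"]); print(H.round(3),d["fx"])
K=np.array([[d["fx"],0,d["cx"]],[0,d["fy"],d["cy"]],[0,0,1]])
W=tinw([0.4973,0.0908,0.009,1.8551],np.array([[-185,-55,66],[-161,-83,66],[-209,-83,66],[-209,-27,66],[-161,-27,66]])/1e3)
W=np.vstack([W,p])
T=Rt.inv().apply(W-p); C=(T-H[:3,3])@H[:3,:3]; uv=(C@K.T); uv=uv[:,:2]/uv[:,2:]
print(uv.round(1),C[:,2])
cv2.imwrite("pics/w1r.png",im)
for u in uv: cv2.drawMarker(im,tuple(int(round(v)) for v in u),(0,0,255),0,8)
cv2.imwrite("pics/w1.png",im)
a=cv2.imread("pics/scene1.png")[90:290,150:350]; cv2.imwrite("pics/sz1.png",cv2.resize(a,None,fx=3,fy=3,interpolation=cv2.INTER_CUBIC))
E
```

```text
tcp in scene [[225.58594254 198.16172852]
 [223.23255873 164.60375158]] top [[300.43016416 134.1031214 ]]
[[ 0.    -0.241  0.97  -0.161]
 [-0.    -0.97  -0.241  0.065]
 [ 1.    -0.    -0.    -0.001]
 [ 0.     0.     0.     1.   ]] 279.4304501370349
[[256.7 191.4]
 [284.1 168.5]
 [283.1 213.4]
 [230.5 213.4]
 [229.4 168.6]
 [256.6 235.8]] [0.2916976  0.28580162 0.29740646 0.29759357 0.28598873 0.17178399]
```

View pics/w1.png

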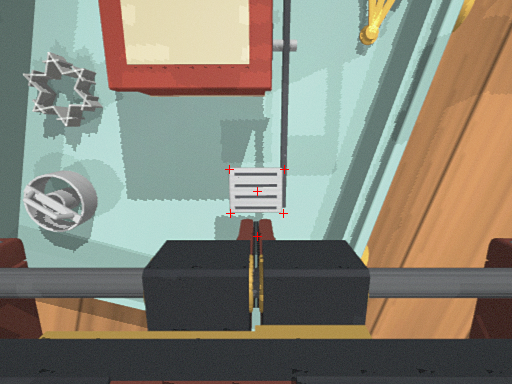

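View pics/sz1.png

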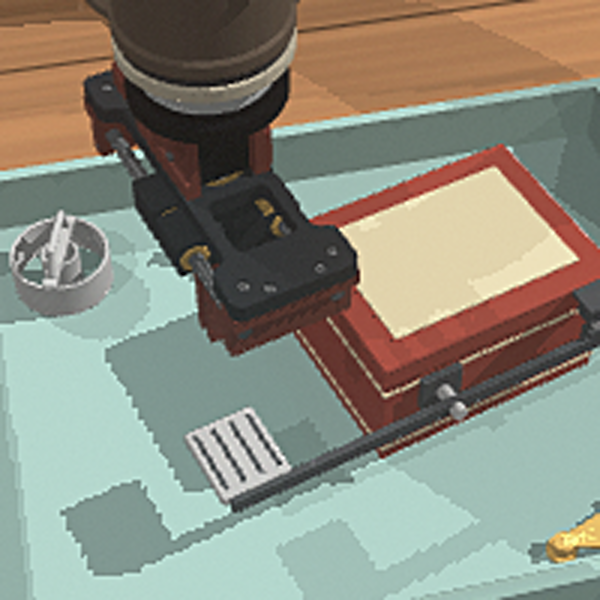

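The wrist view confirms the paddle to about 1 px (centre at (257,191)), with the fingertips at (256,236). Nothing is in the way, so I'll descend to just above the paddle.

```bash
python3 -m creep '[{"ax":0,"ay":0,"az":0,"tx":0.016,"ty":0.001,"tz":0,"grip":0.0},{"ax":0,"ay":0,"az":0,"tx":0.036,"ty":0.001,"tz":0,"grip":0.0},{"ax":0,"ay":0,"az":0,"tx":0.056,"ty":0.001,"tz":0,"grip":0.0},{"ax":0,"ay":0,"az":0,"tx":0.076,"ty":0.001,"tz":0,"grip":0.0},{"ax":0,"ay":0,"az":0,"tx":0.092,"ty":0.001,"tz":0,"grip":0.0},{"ax":0,"ay":0,"az":0,"tx":0.102,"ty":0.001,"tz":0,"grip":0.0},{"ax":0,"ay":0,"az":0,"tx":0.108,"ty":0.001,"tz":0,"grip":0.0},{"ax":0,"ay":0,"az":0,"tx":0.112,"ty":0.001,"tz":0,"grip":0.0}]'; python3 go.py .602 -.071 .075
```

```text
time: 2.92
eef_pos: [0.6017, -0.0665, 0.088]
eef_rot: [-0.101, 0.7, 0.102, 0.7]
wrist_force: [-0.6, -0.7, -1.0]
opening: 0.003
t 2.92 pos [ 0.6017 -0.0665  0.088 ] F [-0.6 -0.7 -1. ] open 0.003
tool axes (cols x,y,z)
 [[-0.    -0.285  0.959]
 [ 0.001  0.959  0.285]
 [-1.     0.001 -0.   ]]
shift tool [ 0.0129 -0.0044 -0.001 ] rotvec deg [ 0.25 -0.01 -0.04]
```

```bash
python3 -m creep '[{"ax":0,"ay":0,"az":0,"tx":0.003,"ty":-0.002,"tz":0,"grip":0.0},{"ax":0,"ay":0,"az":0,"tx":0.006,"ty":-0.004,"tz":0,"grip":0.0},{"ax":0,"ay":0,"az":0,"tx":0.009,"ty":-0.004,"tz":0,"grip":0.0},{"ax":0,"ay":0,"az":0,"tx":0.011,"ty":-0.004,"tz":0,"grip":0.0},{"ax":0,"ay":0,"az":0,"tx":0.013,"ty":-0.004,"tz":0,"grip":0.0},{"ax":0,"ay":0,"az":0,"tx":0.015,"ty":-0.004,"tz":0,"grip":0.0},{"ax":0,"ay":0,"az":0,"tx":0.0165,"ty":-0.004,"tz":0,"grip":0.0},{"ax":0,"ay":0,"az":0,"tx":0.018,"ty":-0.004,"tz":0,"grip":0.0}]'; python3 go.py .602 -.071 .075
```

```text
time: 3.58
eef_pos: [0.6033, -0.0721, 0.0706]
eef_rot: [-0.101, 0.7, 0.101, 0.7]
wrist_force: [-0.9, -0.8, 4.9]
opening: 0.005
t 3.58 pos [ 0.6033 -0.0721  0.0706] F [-0.9 -0.8  4.9] open 0.005
tool axes (cols x,y,z)
 [[ 0.001 -0.283  0.959]
 [-0.     0.959  0.283]
 [-1.    -0.     0.001]]
shift tool [-0.0044  0.0014 -0.001 ] rotvec deg [0.13 0.05 0.03]
```

```bash
python3 -m creep '[{"ax":0,"ay":0,"az":0,"tx":0.0015,"ty":0,"tz":0,"grip":0.0},{"ax":0,"ay":0,"az":0,"tx":0.003,"ty":0,"tz":0,"grip":0.0},{"ax":0,"ay":0,"az":0,"tx":0.0045,"ty":0,"tz":0,"grip":0.0},{"ax":0,"ay":0,"az":0,"tx":0.006,"ty":0,"tz":0,"grip":0.0},{"ax":0,"ay":0,"az":0,"tx":0.0075,"ty":0,"tz":0,"grip":0.0},{"ax":0,"ay":0,"az":0,"tx":0.009,"ty":0,"tz":0,"grip":0.0},{"ax":0,"ay":0,"az":0,"tx":0.0105,"ty":0,"tz":0,"grip":0.0},{"ax":0,"ay":0,"az":0,"tx":0.012,"ty":0,"tz":0,"grip":0.0}]'; python3 -m creep '[{"ax":0,"ay":0,"az":0,"tx":0.0015,"ty":0,"tz":0,"grip":0.0},{"ax":0,"ay":0,"az":0,"tx":0.003,"ty":0,"tz":0,"grip":0.0},{"ax":0,"ay":0,"az":0,"tx":0.0045,"ty":0,"tz":0,"grip":0.0},{"ax":0,"ay":0,"az":0,"tx":0.006,"ty":0,"tz":0,"grip":0.0},{"ax":0,"ay":0,"az":0,"tx":0.0075,"ty":0.001,"tz":0,"grip":0.0},{"ax":0,"ay":0,"az":0,"tx":0.009,"ty":0.001,"tz":0,"grip":0.0},{"ax":0,"ay":0,"az":0,"tx":0.0105,"ty":0.001,"tz":0,"grip":0.0},{"ax":0,"ay":0,"az":0,"tx":0.012,"ty":0.001,"tz":0,"grip":0.0}]';  python3 go.py .602 -.071 .033
python3 - <<'E'
from bench import get_image
import cv2
for n in ["scene","wrist"]:
    cv2.imwrite(f"pics/{n}2.png",get_image(n)["image"][:,:,::-1])
E
```

```text
time: 4.25
eef_pos: [0.6032, -0.0717, 0.0581]
eef_rot: [-0.101, 0.7, 0.101, 0.7]
wrist_force: [-0.3, -1.9, 4.0]
opening: 0.006
time: 4.92
eef_pos: [0.6027, -0.0704, 0.046]
eef_rot: [-0.101, 0.7, 0.101, 0.7]
wrist_force: [0.4, 0.0, 4.2]
opening: 0.006
t 4.92 pos [ 0.6027 -0.0704  0.046 ] F [0.4 0.  4.2] open 0.006
tool axes (cols x,y,z)
 [[-0.    -0.283  0.959]
 [ 0.     0.959  0.283]
 [-1.     0.     0.   ]]
shift tool [ 0.013  -0.0004 -0.0009] rotvec deg [ 0.15  0.   -0.02]
```

View pics/scene2.png

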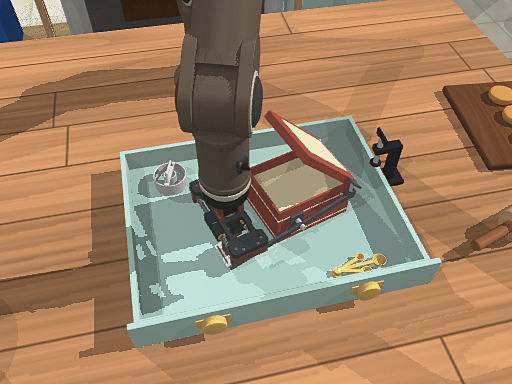

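View pics/wrist2.png

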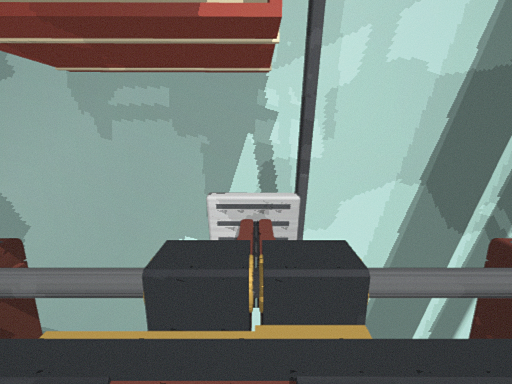

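The lid is about two-thirds open (its front edge is near (270,115)), and the fingertips are centred on the paddle at 4 N. I'll keep pressing toward the stop.

```bash
python3 -m creep '[{"ax":0,"ay":0,"az":0,"tx":0.0012,"ty":0,"tz":0,"grip":0.0},{"ax":0,"ay":0,"az":0,"tx":0.0024,"ty":0,"tz":0,"grip":0.0},{"ax":0,"ay":0,"az":0,"tx":0.0036,"ty":0,"tz":0,"grip":0.0},{"ax":0,"ay":0,"az":0,"tx":0.0048,"ty":0.001,"tz":0,"grip":0.0},{"ax":0,"ay":0,"az":0,"tx":0.006,"ty":0.001,"tz":0,"grip":0.0},{"ax":0,"ay":0,"az":0,"tx":0.007,"ty":0.001,"tz":0,"grip":0.0},{"ax":0,"ay":0,"az":0,"tx":0.0075,"ty":0.001,"tz":0,"grip":0.0},{"ax":0,"ay":0,"az":0,"tx":0.008,"ty":0.001,"tz":0,"grip":0.0}]'; python3 -m creep '[{"ax":0,"ay":0,"az":0,"tx":0.0005,"ty":0,"tz":0,"grip":0.0},{"ax":0,"ay":0,"az":0,"tx":0.001,"ty":0,"tz":0,"grip":0.0},{"ax":0,"ay":0,"az":0,"tx":0.0015,"ty":0,"tz":0,"grip":0.0},{"ax":0,"ay":0,"az":0,"tx":0.002,"ty":0,"tz":0,"grip":0.0}]'
```

```text
time: 5.68
eef_pos: [0.6023, -0.0696, 0.038]
eef_rot: [-0.101, 0.7, 0.101, 0.7]
wrist_force: [1.7, 0.8, 2.6]
opening: 0.004
time: 6.02
eef_pos: [0.6023, -0.0697, 0.0362]
eef_rot: [-0.101, 0.7, 0.101, 0.7]
wrist_force: [-1.7, 1.1, 8.0]
opening: 0.001
```

```bash
python3 -m creep '[{"ax":0,"ay":0,"az":0,"tx":0.0004,"ty":0,"tz":0,"grip":0.0},{"ax":0,"ay":0,"az":0,"tx":0.0008,"ty":0,"tz":0,"grip":0.0},{"ax":0,"ay":0,"az":0,"tx":0.0012,"ty":0,"tz":0,"grip":0.0}]'; python3 - <<'E'
from bench import get_image
import cv2
d=get_image("scene")["image"][:,:,::-1]
cv2.imwrite("pics/scene3.png",cv2.resize(d[90:290,180:380],None,fx=3,fy=3,interpolation=cv2.INTER_CUBIC))
E
```

```text
time: 6.27
eef_pos: [0.6025, -0.0697, 0.036]
eef_rot: [-0.101, 0.7, 0.101, 0.7]
wrist_force: [-4.4, 2.2, 15.7]
opening: 0.007
```

View pics/scene3.png

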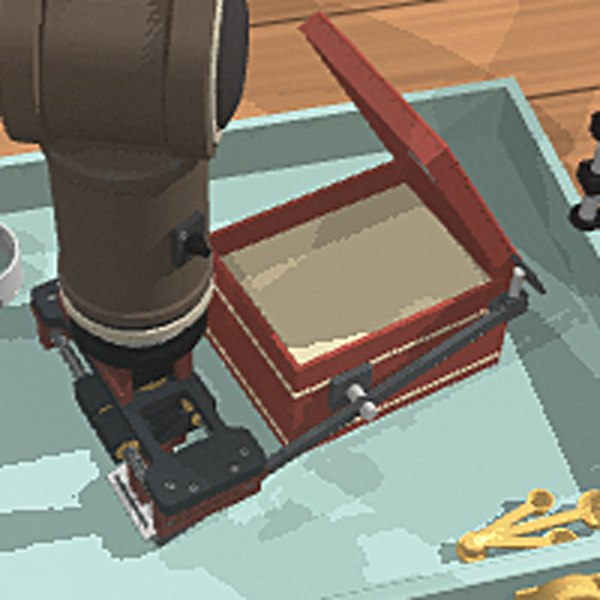

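The lid's front +y corner is near zoom pixel (305,20), and force has risen to 15.7 N while z stays at 0.036. That looks like the stop, so I'll check the lid angle and start the hold.

```bash
python3 - <<'E'
from h import *
p=[0.4973,0.0908,0.009,1.8551]
for a in [.85,.95,1.0,1.05,1.1]:
    Q=[]
    for z in (0,.006):
      for y in (.069,-.069):
        v=np.array([-.174,y,z]); c,s=np.cos(a),np.sin(a)
        Q.append([c*v[0]-s*v[2]*-1*-1*-1 if 0 else c*v[0]+s*v[2], y, -s*v[0]+c*v[2]])
    Q=np.array(Q)+[.085,0,.095]
    print(a,((proj("scene",tinw(p,Q))-[180,90])*3).round(0).tolist())
E
python3 -m creep '[{"ax":0,"ay":0,"az":0,"tx":0.0004,"ty":0,"tz":0,"grip":0.0},{"ax":0,"ay":0,"az":0,"tx":0.0004,"ty":0,"tz":0,"grip":0.0},{"ax":0,"ay":0,"az":0,"tx":0.0004,"ty":0,"tz":0,"grip":0.0},{"ax":0,"ay":0,"az":0,"tx":0.0004,"ty":0,"tz":0,"grip":0.0},{"ax":0,"ay":0,"az":0,"tx":0.0004,"ty":0,"tz":0,"grip":0.0},{"ax":0,"ay":0,"az":0,"tx":0.0004,"ty":0,"tz":0,"grip":0.0},{"ax":0,"ay":0,"az":0,"tx":0.0004,"ty":0,"tz":0,"grip":0.0},{"ax":0,"ay":0,"az":0,"tx":0.0004,"ty":0,"tz":0,"grip":0.0}]'
```

```text
0.85 [[269.0, 57.0], [393.0, 198.0], [276.0, 50.0], [400.0, 190.0]]
0.95 [[289.0, 36.0], [415.0, 176.0], [296.0, 29.0], [423.0, 168.0]]
1.0 [[300.0, 26.0], [426.0, 165.0], [307.0, 20.0], [435.0, 158.0]]
1.05 [[311.0, 17.0], [438.0, 155.0], [318.0, 10.0], [447.0, 148.0]]
1.1 [[322.0, 8.0], [451.0, 145.0], [329.0, 1.0], [459.0, 138.0]]
time: 6.98
eef_pos: [0.6025, -0.0697, 0.0359]
eef_rot: [-0.101, 0.7, 0.101, 0.7]
wrist_force: [-4.9, 2.3, 16.9]
opening: 0.003
```

The lid corners match 1.05 rad, so it is fully open. I'll hold.

```bash
python3 -m creep '[{"ax":0,"ay":0,"az":0,"tx":0,"ty":0,"tz":0,"grip":0.0},{"ax":0,"ay":0,"az":0,"tx":0,"ty":0,"tz":0,"grip":0.0},{"ax":0,"ay":0,"az":0,"tx":0,"ty":0,"tz":0,"grip":0.0},{"ax":0,"ay":0,"az":0,"tx":0,"ty":0,"tz":0,"grip":0.0},{"ax":0,"ay":0,"az":0,"tx":0,"ty":0,"tz":0,"grip":0.0},{"ax":0,"ay":0,"az":0,"tx":0,"ty":0,"tz":0,"grip":0.0},{"ax":0,"ay":0,"az":0,"tx":0,"ty":0,"tz":0,"grip":0.0},{"ax":0,"ay":0,"az":0,"tx":0,"ty":0,"tz":0,"grip":0.0}]'
python3 -m creep '[{"ax":0,"ay":0,"az":0,"tx":0,"ty":0,"tz":0,"grip":0.0},{"ax":0,"ay":0,"az":0,"tx":0,"ty":0,"tz":0,"grip":0.0},{"ax":0,"ay":0,"az":0,"tx":0,"ty":0,"tz":0,"grip":0.0},{"ax":0,"ay":0,"az":0,"tx":0,"ty":0,"tz":0,"grip":0.0},{"ax":0,"ay":0,"az":0,"tx":0,"ty":0,"tz":0,"grip":0.0},{"ax":0,"ay":0,"az":0,"tx":0,"ty":0,"tz":0,"grip":0.0},{"ax":0,"ay":0,"az":0,"tx":0,"ty":0,"tz":0,"grip":0.0},{"ax":0,"ay":0,"az":0,"tx":0,"ty":0,"tz":0,"grip":0.0}]'
python3 -m creep '[{"ax":0,"ay":0,"az":0,"tx":0,"ty":0,"tz":0,"grip":0.0},{"ax":0,"ay":0,"az":0,"tx":0,"ty":0,"tz":0,"grip":0.0},{"ax":0,"ay":0,"az":0,"tx":0,"ty":0,"tz":0,"grip":0.0},{"ax":0,"ay":0,"az":0,"tx":0,"ty":0,"tz":0,"grip":0.0},{"ax":0,"ay":0,"az":0,"tx":0,"ty":0,"tz":0,"grip":0.0},{"ax":0,"ay":0,"az":0,"tx":0,"ty":0,"tz":0,"grip":0.0},{"ax":0,"ay":0,"az":0,"tx":0,"ty":0,"tz":0,"grip":0.0},{"ax":0,"ay":0,"az":0,"tx":0,"ty":0,"tz":0,"grip":0.0}]'
```

```text
time: 7.65
eef_pos: [0.6025, -0.0697, 0.0359]
eef_rot: [-0.101, 0.7, 0.101, 0.7]
wrist_force: [-4.8, 2.3, 17.1]
opening: 0.005
time: 8.32
eef_pos: [0.6024, -0.0697, 0.0359]
eef_rot: [-0.101, 0.7, 0.101, 0.7]
wrist_force: [-4.0, 2.1, 15.7]
opening: 0.007
time: 8.98
eef_pos: [0.6024, -0.0697, 0.0359]
eef_rot: [-0.101, 0.7, 0.101, 0.7]
wrist_force: [-4.5, 1.4, 16.4]
opening: 0.006
```

Held. Now a slow release.

```bash
python3 -m creep '[{"ax":0,"ay":0,"az":0,"tx":-0.0003,"ty":0,"tz":0,"grip":0.0},{"ax":0,"ay":0,"az":0,"tx":-0.0006,"ty":0,"tz":0,"grip":0.0},{"ax":0,"ay":0,"az":0,"tx":-0.0010,"ty":0,"tz":0,"grip":0.0},{"ax":0,"ay":0,"az":0,"tx":-0.0015,"ty":0,"tz":0,"grip":0.0},{"ax":0,"ay":0,"az":0,"tx":-0.002,"ty":0,"tz":0,"grip":0.0},{"ax":0,"ay":0,"az":0,"tx":-0.0025,"ty":0,"tz":0,"grip":0.0},{"ax":0,"ay":0,"az":0,"tx":-0.003,"ty":0,"tz":0,"grip":0.0},{"ax":0,"ay":0,"az":0,"tx":-0.0035,"ty":0,"tz":0,"grip":0.0}]'
python3 -m creep '[{"ax":0,"ay":0,"az":0,"tx":-0.0006,"ty":0,"tz":0,"grip":0.0},{"ax":0,"ay":0,"az":0,"tx":-0.0012,"ty":0,"tz":0,"grip":0.0},{"ax":0,"ay":0,"az":0,"tx":-0.0018,"ty":0,"tz":0,"grip":0.0},{"ax":0,"ay":0,"az":0,"tx":-0.0024,"ty":0,"tz":0,"grip":0.0},{"ax":0,"ay":0,"az":0,"tx":-0.003,"ty":-0.0005,"tz":0,"grip":0.0},{"ax":0,"ay":0,"az":0,"tx":-0.0036,"ty":-0.0005,"tz":0,"grip":0.0},{"ax":0,"ay":0,"az":0,"tx":-0.0042,"ty":-0.0005,"tz":0,"grip":0.0},{"ax":0,"ay":0,"az":0,"tx":-0.0048,"ty":-0.0005,"tz":0,"grip":0.0}]'
python3 -m creep '[{"ax":0,"ay":0,"az":0,"tx":-0.0006,"ty":0,"tz":0,"grip":0.0},{"ax":0,"ay":0,"az":0,"tx":-0.0012,"ty":0,"tz":0,"grip":0.0},{"ax":0,"ay":0,"az":0,"tx":-0.0018,"ty":0,"tz":0,"grip":0.0},{"ax":0,"ay":0,"az":0,"tx":-0.0024,"ty":0,"tz":0,"grip":0.0},{"ax":0,"ay":0,"az":0,"tx":-0.003,"ty":-0.0005,"tz":0,"grip":0.0},{"ax":0,"ay":0,"az":0,"tx":-0.0036,"ty":-0.0005,"tz":0,"grip":0.0},{"ax":0,"ay":0,"az":0,"tx":-0.0042,"ty":-0.0005,"tz":0,"grip":0.0},{"ax":0,"ay":0,"az":0,"tx":-0.0048,"ty":-0.0005,"tz":0,"grip":0.0}]'
python3 -m creep '[{"ax":0,"ay":0,"az":0,"tx":-0.0006,"ty":0,"tz":0,"grip":0.0},{"ax":0,"ay":0,"az":0,"tx":-0.0012,"ty":0,"tz":0,"grip":0.0},{"ax":0,"ay":0,"az":0,"tx":-0.0018,"ty":0,"tz":0,"grip":0.0},{"ax":0,"ay":0,"az":0,"tx":-0.0024,"ty":0,"tz":0,"grip":0.0},{"ax":0,"ay":0,"az":0,"tx":-0.003,"ty":-0.0005,"tz":0,"grip":0.0},{"ax":0,"ay":0,"az":0,"tx":-0.0036,"ty":-0.0005,"tz":0,"grip":0.0},{"ax":0,"ay":0,"az":0,"tx":-0.0042,"ty":-0.0005,"tz":0,"grip":0.0},{"ax":0,"ay":0,"az":0,"tx":-0.0048,"ty":-0.0005,"tz":0,"grip":0.0}]'
```

```text
time: 9.65
eef_pos: [0.6024, -0.07, 0.0379]
eef_rot: [-0.101, 0.7, 0.101, 0.7]
wrist_force: [-0.2, 0.5, 1.6]
opening: 0.005
time: 10.32
eef_pos: [0.6026, -0.0706, 0.043]
eef_rot: [-0.101, 0.7, 0.101, 0.7]
wrist_force: [0.6, -1.3, 1.8]
opening: 0.006
time: 10.98
eef_pos: [0.6028, -0.0707, 0.0477]
eef_rot: [-0.101, 0.7, 0.101, 0.7]
wrist_force: [0.5, -1.4, 3.0]
opening: 0.008
time: 11.65
eef_pos: [0.6029, -0.0712, 0.0525]
eef_rot: [-0.101, 0.7, 0.101, 0.7]
wrist_force: [0.9, -2.9, 3.1]
opening: 0.005
```

```bash
python3 -m creep '[{"ax":0,"ay":0,"az":0,"tx":-0.0006,"ty":0,"tz":0,"grip":0.0},{"ax":0,"ay":0,"az":0,"tx":-0.0012,"ty":0,"tz":0,"grip":0.0},{"ax":0,"ay":0,"az":0,"tx":-0.0018,"ty":0,"tz":0,"grip":0.0},{"ax":0,"ay":0,"az":0,"tx":-0.0024,"ty":0,"tz":0,"grip":0.0},{"ax":0,"ay":0,"az":0,"tx":-0.003,"ty":0,"tz":0,"grip":0.0},{"ax":0,"ay":0,"az":0,"tx":-0.0036,"ty":0,"tz":0,"grip":0.0},{"ax":0,"ay":0,"az":0,"tx":-0.0042,"ty":0,"tz":0,"grip":0.0},{"ax":0,"ay":0,"az":0,"tx":-0.0048,"ty":0,"tz":0,"grip":0.0}]'
python3 -m creep '[{"ax":0,"ay":0,"az":0,"tx":-0.0006,"ty":0,"tz":0,"grip":0.0},{"ax":0,"ay":0,"az":0,"tx":-0.0012,"ty":0,"tz":0,"grip":0.0},{"ax":0,"ay":0,"az":0,"tx":-0.0018,"ty":0,"tz":0,"grip":0.0},{"ax":0,"ay":0,"az":0,"tx":-0.0024,"ty":0,"tz":0,"grip":0.0},{"ax":0,"ay":0,"az":0,"tx":-0.003,"ty":0,"tz":0,"grip":0.0},{"ax":0,"ay":0,"az":0,"tx":-0.0036,"ty":0,"tz":0,"grip":0.0},{"ax":0,"ay":0,"az":0,"tx":-0.0042,"ty":0,"tz":0,"grip":0.0},{"ax":0,"ay":0,"az":0,"tx":-0.0048,"ty":0,"tz":0,"grip":0.0}]'
python3 -m creep '[{"ax":0,"ay":0,"az":0,"tx":-0.0006,"ty":0,"tz":0,"grip":0.0},{"ax":0,"ay":0,"az":0,"tx":-0.0012,"ty":0,"tz":0,"grip":0.0},{"ax":0,"ay":0,"az":0,"tx":-0.0018,"ty":0,"tz":0,"grip":0.0},{"ax":0,"ay":0,"az":0,"tx":-0.0024,"ty":0,"tz":0,"grip":0.0},{"ax":0,"ay":0,"az":0,"tx":-0.003,"ty":0,"tz":0,"grip":0.0},{"ax":0,"ay":0,"az":0,"tx":-0.0036,"ty":0,"tz":0,"grip":0.0},{"ax":0,"ay":0,"az":0,"tx":-0.0042,"ty":0,"tz":0,"grip":0.0},{"ax":0,"ay":0,"az":0,"tx":-0.0048,"ty":0,"tz":0,"grip":0.0}]'
python3 - <<'E'
from bench import get_image
import cv2
d=get_image("scene")["image"][:,:,::-1]
cv2.imwrite("pics/scene4.png",cv2.resize(d[90:290,180:380],None,fx=3,fy=3,interpolation=cv2.INTER_CUBIC))
E
```

```text
time: 12.32
eef_pos: [0.6029, -0.0712, 0.0573]
eef_rot: [-0.101, 0.7, 0.101, 0.7]
wrist_force: [1.5, -3.4, 2.3]
opening: 0.007
time: 12.98
eef_pos: [0.6029, -0.0712, 0.0622]
eef_rot: [-0.101, 0.7, 0.101, 0.7]
wrist_force: [1.4, -3.5, 3.5]
opening: 0.006
time: 13.65
eef_pos: [0.6029, -0.0712, 0.0669]
eef_rot: [-0.101, 0.7, 0.101, 0.7]
wrist_force: [0.7, -3.6, 4.0]
opening: 0.005
```

View pics/scene4.png

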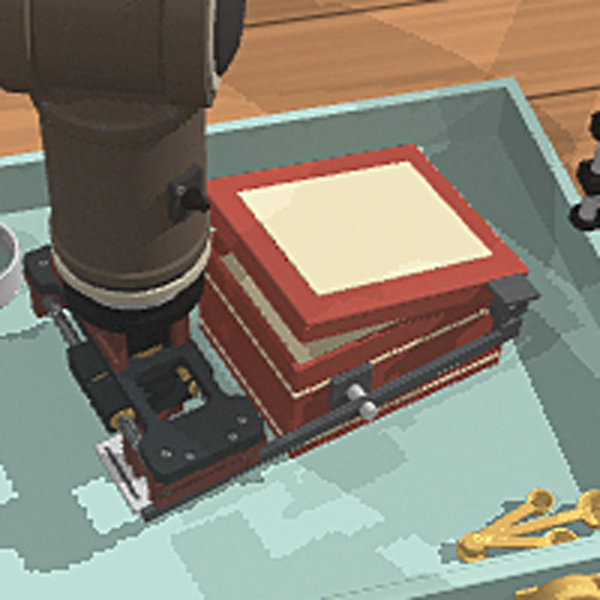

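The lid is nearly down and following the fingers, with a gap of about 0.2 rad. I'll slow down for the last 9 mm.

```bash
python3 -m creep '[{"ax":0,"ay":0,"az":0,"tx":-0.0004,"ty":0,"tz":0,"grip":0.0},{"ax":0,"ay":0,"az":0,"tx":-0.0008,"ty":0,"tz":0,"grip":0.0},{"ax":0,"ay":0,"az":0,"tx":-0.0012,"ty":0,"tz":0,"grip":0.0},{"ax":0,"ay":0,"az":0,"tx":-0.0016,"ty":0,"tz":0,"grip":0.0},{"ax":0,"ay":0,"az":0,"tx":-0.002,"ty":0,"tz":0,"grip":0.0},{"ax":0,"ay":0,"az":0,"tx":-0.0024,"ty":0,"tz":0,"grip":0.0},{"ax":0,"ay":0,"az":0,"tx":-0.0028,"ty":0,"tz":0,"grip":0.0},{"ax":0,"ay":0,"az":0,"tx":-0.0032,"ty":0,"tz":0,"grip":0.0}]'
python3 -m creep '[{"ax":0,"ay":0,"az":0,"tx":-0.0003,"ty":0,"tz":0,"grip":0.0},{"ax":0,"ay":0,"az":0,"tx":-0.0006,"ty":0,"tz":0,"grip":0.0},{"ax":0,"ay":0,"az":0,"tx":-0.0009,"ty":0,"tz":0,"grip":0.0},{"ax":0,"ay":0,"az":0,"tx":-0.0012,"ty":0,"tz":0,"grip":0.0},{"ax":0,"ay":0,"az":0,"tx":-0.0015,"ty":0,"tz":0,"grip":0.0},{"ax":0,"ay":0,"az":0,"tx":-0.0018,"ty":0,"tz":0,"grip":0.0},{"ax":0,"ay":0,"az":0,"tx":-0.0021,"ty":0,"tz":0,"grip":0.0},{"ax":0,"ay":0,"az":0,"tx":-0.0024,"ty":0,"tz":0,"grip":0.0}]'
python3 -m creep '[{"ax":0,"ay":0,"az":0,"tx":-0.0003,"ty":0,"tz":0,"grip":0.0},{"ax":0,"ay":0,"az":0,"tx":-0.0006,"ty":0,"tz":0,"grip":0.0},{"ax":0,"ay":0,"az":0,"tx":-0.0009,"ty":0,"tz":0,"grip":0.0},{"ax":0,"ay":0,"az":0,"tx":-0.0012,"ty":0,"tz":0,"grip":0.0},{"ax":0,"ay":0,"az":0,"tx":-0.0015,"ty":0,"tz":0,"grip":0.0},{"ax":0,"ay":0,"az":0,"tx":-0.0018,"ty":0,"tz":0,"grip":0.0},{"ax":0,"ay":0,"az":0,"tx":-0.0021,"ty":0,"tz":0,"grip":0.0},{"ax":0,"ay":0,"az":0,"tx":-0.0024,"ty":0,"tz":0,"grip":0.0}]'
python3 -m creep '[{"ax":0,"ay":0,"az":0,"tx":-0.0003,"ty":0,"tz":0,"grip":0.0},{"ax":0,"ay":0,"az":0,"tx":-0.0006,"ty":0,"tz":0,"grip":0.0},{"ax":0,"ay":0,"az":0,"tx":-0.0009,"ty":0,"tz":0,"grip":0.0},{"ax":0,"ay":0,"az":0,"tx":-0.0012,"ty":0,"tz":0,"grip":0.0},{"ax":0,"ay":0,"az":0,"tx":-0.0015,"ty":0,"tz":0,"grip":0.0},{"ax":0,"ay":0,"az":0,"tx":-0.0018,"ty":0,"tz":0,"grip":0.0},{"ax":0,"ay":0,"az":0,"tx":-0.0021,"ty":0,"tz":0,"grip":0.0},{"ax":0,"ay":0,"az":0,"tx":-0.0024,"ty":0,"tz":0,"grip":0.0}]'
```

```text
time: 14.37
eef_pos: [0.6029, -0.0711, 0.0701]
eef_rot: [-0.101, 0.7, 0.101, 0.7]
wrist_force: [0.2, -2.5, 3.7]
opening: 0.006
time: 15.03
eef_pos: [0.6029, -0.0711, 0.0725]
eef_rot: [-0.101, 0.7, 0.101, 0.7]
wrist_force: [1.0, -3.0, 4.1]
opening: 0.007
time: 15.7
eef_pos: [0.6028, -0.0711, 0.0748]
eef_rot: [-0.101, 0.7, 0.101, 0.7]
wrist_force: [2.2, -2.2, 4.5]
opening: 0.006
time: 16.37
eef_pos: [0.602, -0.0705, 0.0766]
eef_rot: [-0.101, 0.7, 0.102, 0.699]
wrist_force: [-0.0, 0.1, -0.0]
opening: 0.008
```

Force is zero at z=0.0766, so the lever is fully up. I'll rise clear and look.

```bash
python3 -m creep '[{"ax":0,"ay":0,"az":0,"tx":-0.001,"ty":0,"tz":0,"grip":0.0},{"ax":0,"ay":0,"az":0,"tx":-0.003,"ty":0,"tz":0,"grip":0.0},{"ax":0,"ay":0,"az":0,"tx":-0.010,"ty":0,"tz":0,"grip":0.0},{"ax":0,"ay":0,"az":0,"tx":-0.025,"ty":0,"tz":0,"grip":0.0},{"ax":0,"ay":0,"az":0,"tx":-0.050,"ty":0,"tz":0,"grip":0.0},{"ax":0,"ay":0,"az":0,"tx":-0.080,"ty":0,"tz":0,"grip":0.0},{"ax":0,"ay":0,"az":0,"tx":-0.110,"ty":0,"tz":0,"grip":0.0},{"ax":0,"ay":0,"az":0,"tx":-0.135,"ty":0,"tz":0,"grip":0.0}]'
python3 -m creep '[{"ax":0,"ay":0,"az":0,"tx":-0.010,"ty":-0.01,"tz":0,"grip":0.0},{"ax":0,"ay":0,"az":0,"tx":-0.015,"ty":-0.03,"tz":0,"grip":0.0},{"ax":0,"ay":0,"az":0,"tx":-0.015,"ty":-0.055,"tz":0,"grip":0.0},{"ax":0,"ay":0,"az":0,"tx":-0.015,"ty":-0.08,"tz":0,"grip":0.0},{"ax":0,"ay":0,"az":0,"tx":-0.015,"ty":-0.095,"tz":0,"grip":0.0},{"ax":0,"ay":0,"az":0,"tx":-0.015,"ty":-0.1,"tz":0,"grip":0.0},{"ax":0,"ay":0,"az":0,"tx":-0.015,"ty":-0.1,"tz":0,"grip":0.0},{"ax":0,"ay":0,"az":0,"tx":-0.015,"ty":-0.1,"tz":0,"grip":0.0}]'
python3 - <<'E'
from bench import get_image
import cv2
for n in ["scene","top"]:
    cv2.imwrite(f"pics/{n}5.png",get_image(n)["image"][:,:,::-1])
E
```

```text
time: 17.03
eef_pos: [0.6029, -0.0715, 0.2148]
eef_rot: [-0.101, 0.699, 0.101, 0.7]
wrist_force: [0.6, 0.8, 0.6]
opening: 0.002
time: 17.7
eef_pos: [0.6308, -0.1666, 0.2267]
eef_rot: [-0.101, 0.7, 0.101, 0.7]
wrist_force: [0.0, 0.1, 0.5]
opening: 0.006
```

View pics/scene5.png

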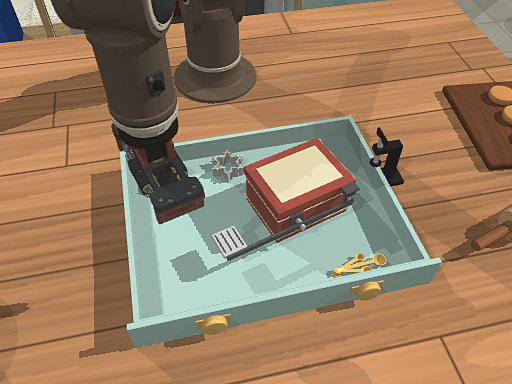

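View pics/top5.png

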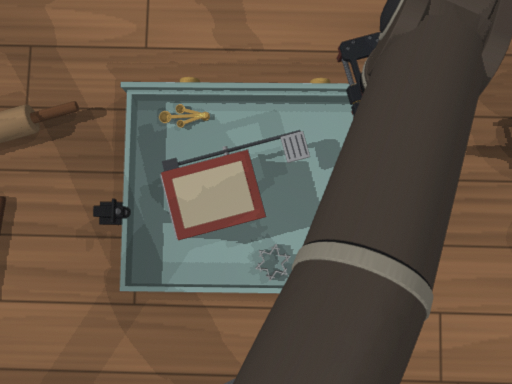

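The lid is shut and the paddle is back at (229,241) in the scene view. The spoons and snowflake look unmoved. The arm hides the doughnut, but nothing went near it. I'll compare pixels with the first picture and hand in.

```bash
python3 - <<'E'
import cv2,numpy as np
from bench import readout,ticket
a,b=[cv2.imread(f"pics/scene{i}.png").astype(int) for i in (0,5)]
for n,(x0,y0,x1,y1) in dict(spoons=(330,250,390,282),snow=(212,150,244,180),tin=(246,138,360,240),paddle=(210,222,250,260)).items():
    print(n,np.abs(a-b)[y0:y1,x0:x1].mean().round(2))
s=readout.sense();print(s["time"],s["wrist_force"],abs(s["dq"]).max())
ticket.finish_job()
E
```

```text
spoons 12.36
snow 9.72
tin 7.36
paddle 11.33
17.8 [ 0.09563118 -0.70604743  0.33905504] 0.008144487549134872
the job is handed in; nothing more can be done
```

```bash
python3 - <<'E'
import cv2
for v,regs in dict(scene=dict(spoons=(330,250,390,282),snow=(212,150,244,180),tin=(246,138,360,240),paddle=(210,222,250,260)),top=dict(spoons=(155,100,215,132),snow=(252,244,294,280))).items():
    a,b=[cv2.imread(f"pics/{v}{i}.png",0) for i in (0,5)]
    for n,(x0,y0,x1,y1) in regs.items():
        r=cv2.matchTemplate(b[y0-5:y1+5,x0-5:x1+5],a[y0:y1,x0:x1],cv2.TM_CCOEFF_NORMED);_,m,_,l=cv2.minMaxLoc(r);print(v,n,round(m,3),l[0]-5,l[1]-5)
E
```

```text
scene spoons 0.992 0 0
scene snow 0.999 0 0
scene tin 0.991 0 0
scene paddle 0.997 0 0
top spoons 0.995 0 0
top snow 0.835 0 0
```

The job is done and handed in at 17.8 s: the lid was opened fully, held for about three seconds, lowered shut slowly, and the arm moved clear.

- **Opening:** I pressed the paddle with the closed fingertips until it met the stop. The TCP stayed at z ≈ 0.036 while the force rose to about 16 N, and the lid's corners matched 1.05 rad in the picture.
- **Hold:** The lid stayed fully open for about 3.2 s, from roughly 6.0 to 9.2 s.
- **Lowering:** I let the lever up over about 7 s, slowing to 3.6 mm/s near the end. The paddle pushed on the fingers with about 2–4.5 N until they left it at z ≈ 0.076. I then rose about 140 mm and moved 100 mm aside.

**Last checks:**
- **Final pictures:** In the scene view the tin, paddle, spoons and snowflake match their starting positions to the pixel. So do the spoons in the top view. The wrist force was near zero.
- **Checks that disagreed:** A raw brightness comparison of the same areas did show differences. I put these down to the arm's changed shadow, because the pattern matching found no shift. The snowflake's match in the top view was weaker (0.84), with the arm close to it there, but it also showed no shift.
- **Not checked:** The arm hid the doughnut cutter in the final pictures, so I could not confirm its position. It was still in place in the picture taken about two-thirds of the way down, and the gripper did not go down near it.

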